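# Carry a railway cassette with a free-rolling wagon to its storage cradle

## Task

A goods wagon stands loose near one end of the train cassette, the open-ended plywood carrier with a length of track and an arched handle. Lift the cassette by its handle and, by tipping and moving the cassette only (never touch the wagon or let it run off the track), bring the wagon to the middle under the handle and keep it there for a good three seconds while you carry the cassette in the air. Then set the cassette down gently, flat on the bed inside the fence of the wooden cradle, and let go, with the wagon still standing in the middle; leave the jar, the cup and the screwdriver alone.

Things in the scene. Friction and masses are not known exactly. Their poses are not given: they have to be found in the camera images.
- cassette: Train cassette, 0.45 kg nominal: plywood board 100 mm (x) by 320 mm (y), 9 mm thick, open at both ends, carrying a track along its own y and, at mid-length, an arched handle: two plywood posts (x 40 to 48 mm either side, 44 mm wide along y, 122 mm high) and a dark wooden bar between them. Origin: centre of the underside, z up. It starts flat on the table; either way round in the cradle is fine.
- cassette_handle (a point): Centre of the handle bar, 106 mm above the cassette's underside. The bar is 80 mm long along the cassette's x, 20 mm thick along y, 32 mm high (z 90 to 122 mm): pinch it across its 20 mm, fingers closing along the track. The wagon passes about 18 mm below the bar. The common centre of mass lies under the handle when the wagon is in the middle.
- cassette_track (a point): Middle of the track, at the running surface, 11 mm above the cassette's underside; axes as the cassette's, track along y. Two aluminium angles: the wheels roll on the flat legs, the upright legs (top 19 mm above the underside) guide them from outside with 2 mm play. No end stops: a wheel runs off when the wagon's origin is 124 mm from here.
- wagon: Grey open goods wagon, 0.25 kg nominal, 150 mm long over its buffers (y), 54 mm wide, top 61 mm above the track; four wheels of 11 mm radius, wheelbase 72 mm. Origin: midway between the wheels at the running surface; starts 50 to 85 mm from the middle. Rolls along the track at 9.81 m/s2 x sine of slope, less a drag of about 0.02 m/s2; likewise it lags behind when the cassette is accelerated.
- cradle: Low fixed plywood stand for one cassette, 142 mm (x) by 368 mm (y). Its bed is 45 mm above the table; a fence of strips 12 mm high and 9 mm thick runs round the bed. Inside the fence the bed is 124 mm (x) by 350 mm (y), so a cassette has 12 mm play each way in x and 15 mm in y. Origin: centre of the underside on the table; its long way is its own y.
- cradle_bed (a point): Centre of the cradle's bed, on its upper surface, 45 mm above the table; the cassette's underside comes to rest here.
- jar: Bystander: small glass jar with a metal lid, 54 mm across, 75 mm high, between the work and the railway at the far edge; origin centre of underside.
- cup: Bystander: plastic drinking cup, 84 mm across, 105 mm high, at the left end of the table; origin centre of underside.
- screwdriver: Bystander: black-handled screwdriver lying at the right end of the table; origin at its middle.

How it is judged:
By the outcome, as a careful person would: the job done as asked, in the order asked, and still so for the second after the job is handed in, with the robot touching nothing.
It also fails if it takes over 64 s, if anything falls off the work surface, if the arm or the gripper's body presses on something with over 40 N, if the wrist force passes 120 N, or if a joint passes its speed limit or range.

## Robot

A 7-joint arm with a two-finger parallel gripper is mounted at the origin on the work surface. World frame = base frame: x ahead of the robot, y to its left, z up, the work surface at z = 0. Lengths are in m, angles in rad, forces in N, time in s.
With the tool pointing down it reaches from about 0.425 to 0.925 m from the base axis. Payload 6.8 kg.
Tool frame: the origin (TCP) lies at the very end of the fingers, on their centre line; the grasp point (between the pads) lies 19 mm behind it (grip_point_offset is the distance from the TCP to the grasp point, in m); z points along the fingers, y is the line along which they close (so a half turn about z gives the same grasp; the last joint's range is limited). The gripper opens to 85 mm and grips with 20 to 120 N. Pads are 22 mm wide; open, the fingers measure 114 mm over their backs; the gripper's body (76 mm by 85 mm) begins 54 mm behind the grasp point. The pads swing forward as they close: fully open they stand 13 mm farther back than shut.
Start: joints at [-1.316, 0.477, 0.022, 1.555, -0.011, 1.109, -0.083], TCP at [0.24, 0.631, 0.231] pointing down, gripper open.
Joint ranges: [-2.96, 2.96], [-0.34, 2.1], [-1.41, 1.46], [0.24, 2.44], [-1.37, 4.51], [0.17, 1.92], [-2.96, 2.96]. Speed limits (rad/s): [2.39, 2.39, 3.14, 3.14, 3.14, 3.14, 3.14].

## Interface

Orientations are given as a unit quaternion [w, x, y, z].
In Python, from station import * gives the robot as it stands.
- The arm moves only by the tool carry_out, never from a script. Its argument "rows" is text: rows parted by semicolons, each of 4 numbers parted by spaces: the shift along the world's x, y, z in mm, then the turn about the world's z in degrees. In form: dx dy dz yaw; .... A call has 1 to 10 rows; each row shifts and turns the commanded pose from where the row before left it; what a row does not reach is not made up. A row lasts 1/8 s, in which the tool goes at most 62.5 mm and 10.7 degrees, less where a joint would pass 70% of its speed; a pose out of reach is approached as far as the arm can. A call is refused whole if a number of a shift passes 62.5 or a number of a turn 10.7, either way. A call with a gripper value outside its range is refused whole. "claw" is the finger opening in mm, from 0 to 85.4, set as the call begins (left out, the last holds). The fingers move at their own pace and stop on an object; "force" is the grip in N (left out, the last holds). Time passes only in rows, so rows that do not move let the fingers close. It gives the time, the measured TCP pose, the force, the opening and the grip force at its end, in the units of the state.
- get_obs(): the state, without advancing time (a new reading comes with each control period).
- read_camera(name): name is "scene" or "top" or "wrist"; returns a dict with "img" (400x640x3 uint8, blue, green, red), "fov_y" (degrees; the focal length in pixels is half the picture's height over the tangent of half this angle, whatever the lens; pixels are square), "cx", "cy" (the principal point, pixels), "distortion" ([k1, k2, p1, p2, k3] as OpenCV has them; the pictures are not rectified), "world_to_cam" (4x4, takes a point from world to camera coordinates). Camera axes: x right, y up, looking along -z (the intrinsics and any distortion apply to the point x, -y, -z); pixel columns grow to the right and rows downward; lengths in m; the calibration is good to about 2 mm. A picture is of the moment at which its call begins. There is no depth.
- hand_in(): hands the job in; it is judged then, once.
Trained networks look in the newest picture that a camera, given by its name, has taken for a name from the list of things; names that differ only in an ending like _2 or _b are one class to them, and where a whole thing is asked for, a point or a joint stands for the part that bears it (a point fixed in the world has none). Each returns a list of dicts, best first, with "confidence" (0 to 1); they miss things now and then, are a little off and sometimes report something else, mostly with a low value. They report only what shows in the picture. A call takes as long as a camera call.
- recognise(camera, thing): "centre" ([column, row] in pixels, amid what is visible of it).
- outline_of(camera, thing): "pixels" (400x640 bool, what is visible of it) and "centre" ([column, row] in pixels, amid what is visible of it).
- place_of(camera, thing): "centre" ([column, row] in pixels: a listed point, or the origin of a listed thing).
The state is a dict: "t": time; "q": joint angles; "joint_vel": joint speeds; "joint_torque": joint torques, N m; "eef_pos": TCP position; "tool_rot": TCP orientation; "contact_force": force on the tool from outside, world axes, zero at the start; "torque": the same for the moment, N m; "gripper_width": opening from 0.0 (shut) to 1.0 (fully open); "grasp_force": force on a finger pad.
Only numpy, scipy, OpenCV 4.12 (cv2) and the standard library are available. Lean on these libraries where they do the work, as an engineer would, in place of code of your own. Each camera call takes 0.05 s, during which the arm holds its last target. There are 200 camera calls.

## Working session

There is one attempt and no reset: what is moved stays moved. The work goes in short steps, Python scripts to look and compute and a tool call to move; the robot and the scene stay as the last step left them, time stands still between calls to the robot, and variables do not carry over. Pictures are saved under pics/ and viewed, at most 10 in all, crops included, and the job is handed in when it is done.

Besides the shell and the picture viewer there is one more tool, called after "Emit:" as name(argument=value, ...), one argument or row to a line, values as JSON. carry_out: Moves the arm, as the interface text tells. Its arguments: {"type":"object","properties":{"rows":{"type":"string"},"claw":{"type":"number"},"force":{"type":"number"}},"required":["rows"]}

```bash
ls; mkdir -p pics; cat > h.py <<'E'
from station import *
import numpy as np, cv2
def cam(n):
    c=read_camera(n); f=200/np.tan(np.radians(c["fov_y"])/2)
    c["K"]=np.array([[f,0,c["cx"]],[0,f,c["cy"]],[0,0,1]]); c["d"]=np.array(c["distortion"],float); c["M"]=np.array(c["world_to_cam"]); return c
def ray(c,px):
    u=cv2.undistortPoints(np.array([[px]],float),c["K"],c["d"])[0,0]
    R=c["M"][:3,:3]; t=c["M"][:3,3]
    return -R.T@t, R.T@np.array([u[0],-u[1],-1.])
def atz(c,px,z):
    o,d=ray(c,px); return o+d*(z-o[2])/d[2]
def proj(c,P):
    p=(c["M"][:3,:3]@np.array(P,float).reshape(-1,3).T).T+c["M"][:3,3]
    return cv2.projectPoints(p*[1,-1,-1],np.zeros(3),np.zeros(3),c["K"],c["d"])[0][:,0]
E
cat > a.py <<'E'
from h import *
Z=dict(cassette=0,cassette_handle=.106,cassette_track=.011,wagon=.011,cradle=0,cradle_bed=.045,jar=0,cup=0,screwdriver=.01)
ims=[]
for n in("top","scene"):
    c=cam(n); cv2.imwrite(f"pics/{n}0.png",c["img"]); print(n,c["fov_y"],(-c["M"][:3,:3].T@c["M"][:3,3]).round(3))
    for k,z in Z.items():
        for r in place_of(n,k)[:2]: print(k,round(r["confidence"],2),np.round(r["centre"],1),(atz(c,r["centre"],z)*1000).round(0)[:2])
    for k in("cassette","wagon","cradle","screwdriver"):
        for r in outline_of(n,k)[:1]:
            m=np.argwhere(r["pixels"])[:,::-1].astype(float)
            w=np.array([atz(c,p,{"cassette":.009,"wagon":.05,"cradle":.057,"screwdriver":.01}[k]) for p in m[::5]])[:,:2].astype(np.float32)
            q=cv2.minAreaRect(w*1000); print("  rect",k,np.round(q[0]),np.round(q[1]),round(q[2],1))
s=get_obs(); print({k:np.round(v,3) for k,v in s.items()})
E
python3 a.py
```

```text
pics
top 48.82833215147738 [0.362 0.02  1.445]
cassette 0.61 [249.4 226.2] [513. 217.]
cassette_handle 0.58 [240.6 221.5] [516. 229.]
cassette_handle 0.21 [486.6 243.5] [ 460. -524.]
cassette_track 0.58 [247.6 224.1] [519. 221.]
wagon 0.87 [224.7 225.1] [514. 295.]
wagon 0.64 [248.  225.8] [513. 220.]
cradle 0.88 [386.5 220.3] [ 540. -235.]
cradle_bed 0.82 [388.6 222.3] [ 528. -234.]
cradle_bed 0.23 [226.9 221.5] [522. 282.]
jar 0.51 [331.  160.5] [740. -49.]
cup 0.57 [149.  243.4] [452. 540.]
screwdriver 0.86 [482.9 247.4] [ 454. -550.]
screwdriver 0.63 [246.4 223.3] [521. 225.]
  rect cassette [528. 316.] [120.  57.] 85.2
  rect wagon [523. 306.] [118.  55.] 87.5
  rect cradle [ 536. -237.] [368. 143.] 77.3
  rect screwdriver [ 421. -554.] [ 27. 108.] 84.1
scene 42.252959783743826 [1.166 0.719 1.719]
cassette 0.61 [370.6 243.3] [518. 213.]
cassette_handle 0.71 [376.6 235.6] [522. 237.]
cassette_track 0.95 [372.4 243.7] [519. 222.]
wagon 0.65 [384.6 258.6] [526. 293.]
cradle 0.7 [288.8 168.4] [ 538. -238.]
cradle_bed 0.79 [289.  162.7] [ 538. -233.]
jar 0.66 [281.2 231.3] [735. -40.]
cup 0.62 [444.7 294.6] [459. 526.]
screwdriver 0.72 [255.1 111.6] [ 469. -552.]
  rect cassette [499. 227.] [316. 144.] 86.4
  rect wagon [524. 294.] [148.  74.] 86.3
  rect cradle [ 542. -235.] [383. 149.] 76.9
  rect screwdriver [ 430. -554.] [ 29. 121.] 88.0
{'t': np.float64(1.4), 'q': array([-1.316,  0.477,  0.022,  1.555, -0.011,  1.109, -0.083]), 'joint_vel': array([-0.   ,  0.   ,  0.   , -0.001, -0.   ,  0.   , -0.   ]), 'joint_torque': array([-0.0000e+00, -5.9631e+01,  1.6060e+00, -2.8154e+01,  1.2000e-02,
        2.0000e-03, -0.0000e+00]), 'eef_pos': array([0.24 , 0.631, 0.231]), 'tool_rot': array([0.   , 0.18 , 0.984, 0.   ]), 'contact_force': array([ 0.108, -0.846, -0.449]), 'torque': array([0.013, 0.008, 0.009]), 'grasp_force': np.float64(0.0), 'gripper_width': np.float64(1.0)}
```

```bash
python3 - <<'E'
import cv2
a=cv2.imread("pics/top0.png")[130:330,120:520]; cv2.imwrite("pics/t.png",cv2.resize(a,None,fx=2,fy=2,interpolation=cv2.INTER_CUBIC))
b=cv2.imread("pics/scene0.png")[120:320,200:480]; cv2.imwrite("pics/s.png",cv2.resize(b,None,fx=2.8,fy=2.8,interpolation=cv2.INTER_CUBIC))
E
```

```text
(no output)
```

View pics/t.png

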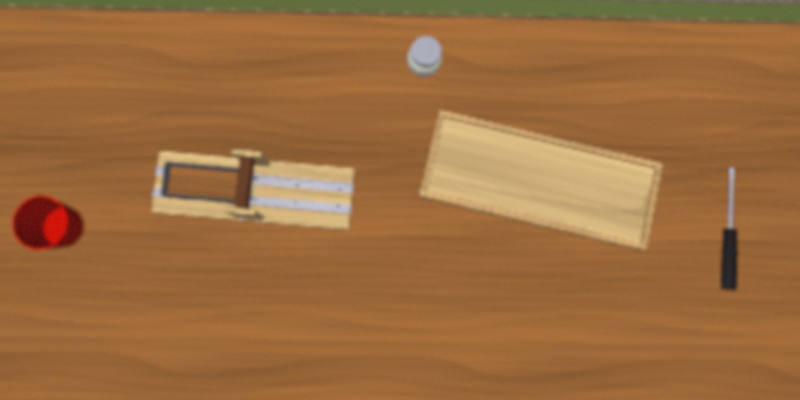

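View pics/s.png

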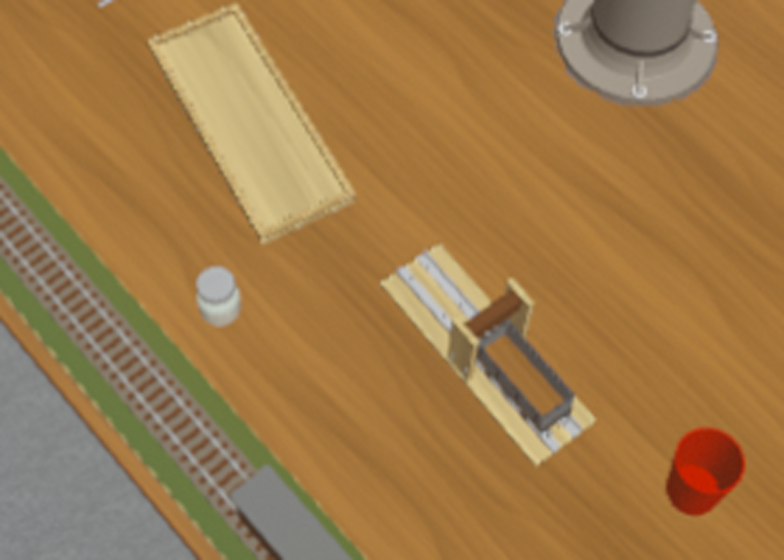

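```bash
python3 - <<'E'
from h import *
c=cam("top")
for n,P,z in(("cas",[(162,151),(354,168),(349,228),(152,211)],.009),("crad",[(440,110),(662,163),(645,249),(419,196)],.057)):
    w=np.array([atz(c,(120+x/2,130+y/2),z)[:2]*1000 for x,y in P])
    e=(w[0]+w[3]-w[1]-w[2])/2; e2=(w[0]-w[3]+w[1]-w[2])/2
    print(n,w.mean(0).round(1),np.linalg.norm(e).round(),np.linalg.norm(e2).round(),np.degrees(np.arctan2(e[1],e[0])).round(1),np.degrees(np.arctan2(e2[1],e2[0])).round(1))
E
```

```text
cas [517.1 222.9] 318.0 99.0 85.9 -4.8
crad [ 535.6 -238.7] 366.0 142.0 77.5 -13.1
```

Emit:
carry_out(
  rows="28 -40 0 1.6;28 -40 0 1.6;28 -40 0 1.6;28 -40 0 1.6;28 -40 0 1.6;28 -40 0 1.6;28 -40 0 1.6;28 -40 0 1.6;28 -40 0 1.6;26 -40 0 1.6",
  claw=85,
)

```text
t: 2.7
eef_pos: [0.5185, 0.2297, 0.2316]
tool_rot: [0.0, 0.041, 0.999, 0.0]
contact_force: [0.7, -0.1, -1.1]
gripper_width: 0.995
grasp_force: 0.0
```

```bash
python3 - <<'E'
from h import *
c=cam("wrist"); cv2.imwrite("pics/w1.png",c["img"])
for k,z in dict(cassette_handle=.106,cassette_track=.011,wagon=.011).items():
    for r in place_of("wrist",k)[:2]: print(k,round(r["confidence"],2),np.round(r["centre"],1),(atz(c,r["centre"],z)*1000).round(1)[:2])
for X in[(517.5,223)]:
    a=np.radians(85.5);v=np.array([np.cos(a),np.sin(a)]);u=np.array([v[1],-v[0]])
    print([proj(c,np.r_[(np.array(X)+sx*u*40+sy*v*10)/1000,.122])[0].round() for sx,sy in((-1,-1),(-1,1),(1,1),(1,-1))])
E
```

```text
cassette_handle 0.94 [313.6 192.2] [517.  222.1]
cassette_track 0.55 [319.2 168.4] [517.8 225.9]
wagon 0.88 [383.7 165.1] [519.8 297.5]
[array([300., 148.]), array([327., 148.]), array([327., 244.]), array([303., 244.])]
```

View pics/w1.png

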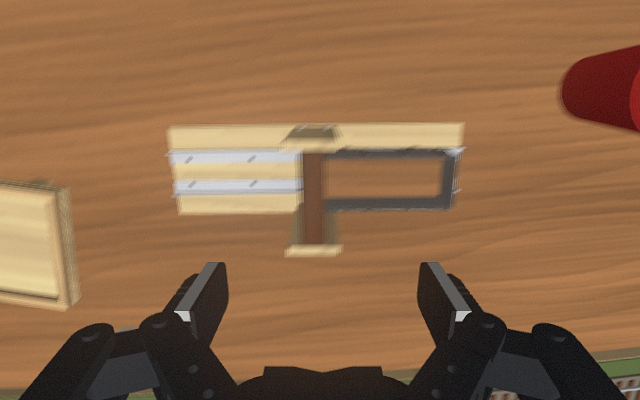

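Emit:
carry_out(
  rows="-1 -7 -30 0;0 0 -30 0;0 0 -30 0;0 0 -30 0;0 0 -22 0;0 0 0 0",
)

```text
t: 3.65
eef_pos: [0.5145, 0.2253, 0.0878]
tool_rot: [-0.002, 0.04, 0.999, -0.001]
contact_force: [-0.1, 0.1, 0.5]
gripper_width: 0.994
grasp_force: 0.0
```

Emit:
carry_out(
  rows="0 0 0 0;0 0 0 0;0 0 0 0;0 0 0 0;0 0 0 0;0 0 0 0",
  claw=10,
  force=60,
)

```text
t: 4.4
eef_pos: [0.517, 0.2244, 0.0901]
tool_rot: [0.0, 0.042, 0.999, 0.0]
contact_force: [-1.2, 1.3, 6.2]
gripper_width: 0.222
grasp_force: 60.3
```

```bash
cat > trk.py <<'E'
from h import *
import sys
s=get_obs(); e=s["eef_pos"]; q=s["tool_rot"]
from scipy.spatial.transform import Rotation as Rn
R=Rn.from_quat(np.r_[q[1:],q[0]]).as_matrix()
v=R[:,1].copy(); tilt=v[2]*1000; v[2]=0; v/=np.linalg.norm(v)
if v[1]<0 and "-k" not in sys.argv: v=-v; tilt=-tilt
base=e[2]-.0895
print("t",round(s["t"],2),"eef",(e*1000).round(1),"ang",np.degrees(np.arctan2(v[1],v[0])).round(2),"tilt_mrad",round(tilt,2),"F",np.round(s["contact_force"],1),"T",np.round(s["torque"],2),"w",round(float(s["gripper_width"]),3))
for n in("top","scene","wrist"):
    if n[0] in (sys.argv[2] if len(sys.argv)>2 else "tsw"):
        c=cam(n); o=[]
        cv2.imwrite(f"pics/{sys.argv[1]}_{n}.png",c["img"])
        for r in place_of(n,"wagon")[:2]:
            p=atz(c,r["centre"],base+.011)-e; o.append((round(r["confidence"],2),"off",round(p@v*1000,1),"lat",round(p@np.array([v[1],-v[0],0])*1000,1)))
        for r in outline_of(n,"wagon")[:1]:
            m=np.argwhere(r["pixels"])[:,::-1].astype(float)
            P=np.array([atz(c,x,base+.072) for x in m[::3]])-e; a=P@v*1000; o.append(("rim",np.percentile(a,[1,99]).round(0)))
        print(n,o)
E
python3 trk.py g
```

```text
t 4.4 eef [517.  224.4  90.1] ang 85.2 tilt_mrad 0.9 F [-1.2  1.3  6.2] T [-0.03  0.28 -0.03] w 0.222
top []
scene [(0.88, 'off', np.float64(72.5), 'lat', np.float64(9.9)), (0.44, 'off', np.float64(3.7), 'lat', np.float64(1.5)), ('rim', array([ 13., 144.]))]
wrist [(0.76, 'off', np.float64(71.2), 'lat', np.float64(-0.5)), (0.24, 'off', np.float64(-0.1), 'lat', np.float64(60.2)), ('rim', array([ 17., 132.]))]
```

Emit:
carry_out(
  rows="0 0 12 0;1 10 14 0;2 20 14 0;2 22 12 0;1 14 8 0;0 5 0 0;0 0 0 0",
  force=80,
)

```text
t: 5.72
eef_pos: [0.522, 0.2948, 0.1486]
tool_rot: [-0.001, 0.042, 0.999, -0.001]
contact_force: [-0.2, -0.0, -6.0]
gripper_width: 0.221
grasp_force: 78.8
```

```bash
python3 trk.py l; python3 trk.py l2
```

```text
t 5.72 eef [522.  294.8 148.6] ang 85.23 tilt_mrad -1.18 F [-0.2 -0.  -6. ] T [-0.04 -0.03  0.02] w 0.221
top [(0.63, 'off', np.float64(8.5), 'lat', np.float64(1.0)), ('rim', array([-54., -11.]))]
scene [(0.71, 'off', np.float64(17.0), 'lat', np.float64(19.0)), ('rim', array([-43.,  98.]))]
wrist [(0.85, 'off', np.float64(21.0), 'lat', np.float64(-0.0)), ('rim', array([-43.,  85.]))]
t 6.17 eef [522.6 294.8 149.3] ang 85.19 tilt_mrad -0.09 F [-0.2  0.3 -6.3] T [-0.03  0.    0.01] w 0.22
top [(0.43, 'off', np.float64(22.5), 'lat', np.float64(-1.4)), ('rim', array([-53.,  -4.]))]
scene [(0.9, 'off', np.float64(33.0), 'lat', np.float64(10.8)), ('rim', array([-29., 104.]))]
wrist [('rim', array([-34.,  93.]))]
```

Emit:
carry_out(
  rows="1 8 14 0;2 18 20 0;1 16 20 0;0 10 6 0",
)

```text
t: 7.12
eef_pos: [0.5273, 0.3493, 0.2117]
tool_rot: [0.001, 0.041, 0.999, 0.002]
contact_force: [-0.3, -0.1, -6.8]
gripper_width: 0.22
grasp_force: 78.9
```

```bash
python3 trk.py m; python3 trk.py m2 s
```

```text
t 7.12 eef [527.3 349.3 211.7] ang 85.28 tilt_mrad 3.22 F [-0.3 -0.1 -6.8] T [ 0.05  0.   -0.01] w 0.22
top [(0.94, 'off', np.float64(-15.7), 'lat', np.float64(-7.8)), ('rim', array([-84.,  -5.]))]
scene [(0.65, 'off', np.float64(-5.4), 'lat', np.float64(14.2)), ('rim', array([-67.,  75.]))]
wrist [('rim', array([-62.,  63.]))]
t 7.58 eef [526.5 346.2 208.7] ang 85.16 tilt_mrad -1.02 F [-0.6 -0.6 -6.6] T [ 0.05 -0.02 -0.02] w 0.221
scene [(0.93, 'off', np.float64(3.6), 'lat', np.float64(8.4)), ('rim', array([-53.,  88.]))]
```

```bash
cat > t2.py <<'E'
from h import *
import sys
from scipy.spatial.transform import Rotation as Rn
sgn=-1 if "-" in sys.argv[1:] else 1   # v has +y component for +
V=None
def look(n):
    s=get_obs(); e=s["eef_pos"]; q=s["tool_rot"]
    R=Rn.from_quat(np.r_[q[1:],q[0]]).as_matrix(); v=R[:,1].copy(); tl=v[2]*1000; v[2]=0; v/=np.linalg.norm(v)
    c=cam(n); base=e[2]-.0895; x=["-"]
    L=outline_of(n,"wagon")[:1]
    for r in L:
        m=np.argwhere(r["pixels"])[:,::-1].astype(float)
        u=cv2.undistortPoints(m[:,None],c["K"],c["d"])[:,0]; Rc=c["M"][:3,:3]; o=-Rc.T@c["M"][:3,3]
        d=np.c_[u[:,0],-u[:,1],-np.ones(len(u))]@Rc
        P=o+d*((base+.072-o[2])/d[:,2])[:,None]-e
        a=np.percentile(P@v*1000,[1,99]); x=[round(r["confidence"],2),a.round(0),"MID",a.mean().round(1),"world",((e@v)*1000+a.mean()).round(1)]
    print(n,"t",round(s["t"],2),"eef",(e*1000).round(1),"ang",np.degrees(np.arctan2(v[1],v[0])).round(1),"tilt",round(tl,1),*x)
    return c
for n in (sys.argv[1] if len(sys.argv)>1 else "www"): c=look({"w":"wrist","s":"scene","t":"top"}[n])
if len(sys.argv)>2: cv2.imwrite(f"pics/{sys.argv[2]}.png",c["img"])
E
python3 t2.py wws n1
```

```text
wrist t 7.72 eef [526.6 346.7 209.1] ang 85.2 tilt -0.3 0.6 [-53.  75.] MID 11.0 world 400.7
wrist t 7.83 eef [526.6 346.9 209.2] ang 85.2 tilt -0.1 0.73 [-51.  77.] MID 13.1 world 402.8
scene t 7.92 eef [526.6 347.  209.3] ang 85.2 tilt 0.0 0.69 [-46.  94.] MID 24.0 world 413.8
```

Emit:
carry_out(
  rows="1 9 4 0;1 14 6 0;1 12 6 0;1 6 4 0",
)

```text
t: 8.52
eef_pos: [0.5303, 0.3901, 0.2299]
tool_rot: [0.0, 0.041, 0.999, 0.001]
contact_force: [0.1, -0.5, -5.6]
gripper_width: 0.22
grasp_force: 78.9
```

```bash
python3 t2.py wwww
```

```text
wrist t 8.53 eef [530.3 390.1 229.9] ang 85.3 tilt 1.1 0.83 [-74.  53.] MID -10.3 world 421.8
wrist t 8.62 eef [530.6 389.5 229.9] ang 85.3 tilt 1.2 -
wrist t 8.72 eef [530.6 387.8 229.2] ang 85.2 tilt -0.5 0.71 [-65.  62.] MID -1.5 world 429.2
wrist t 8.82 eef [530.6 387.3 229. ] ang 85.2 tilt -0.9 0.92 [-62.  66.] MID 2.0 world 432.6
```

Emit:
carry_out(
  rows="10 7 0 0;16 15 0 0;16 18 0 0;12 13 0 0;6 7 0 0;0 0 0 0",
  force=110,
)

```text
t: 9.68
eef_pos: [0.5908, 0.4484, 0.2288]
tool_rot: [-0.0, 0.042, 0.999, -0.0]
contact_force: [0.0, 0.2, -7.2]
gripper_width: 0.218
grasp_force: 109.8
```

```bash
python3 t2.py wws n3; python3 t2.py www
```

```text
wrist t 9.68 eef [590.8 448.4 228.8] ang 85.2 tilt -0.2 0.7 [-94.  34.] MID -29.8 world 466.2
wrist t 9.78 eef [590.4 447.6 229.1] ang 85.2 tilt -0.7 -
scene t 9.88 eef [590.4 447.5 229.4] ang 85.2 tilt -0.3 0.8 [-85.  55.] MID -14.9 world 480.5
wrist t 9.97 eef [590.4 447.7 229.6] ang 85.2 tilt -0.0 0.58 [-81.  46.] MID -17.2 world 478.3
wrist t 10.07 eef [590.4 447.9 229.5] ang 85.2 tilt 0.2 0.96 [-78.  50.] MID -14.1 world 481.5
wrist t 10.18 eef [590.5 448.  229.5] ang 85.2 tilt 0.1 0.91 [-75.  53.] MID -10.9 world 484.8
```

```bash
python3 - <<'E'
import cv2
a=cv2.imread("pics/top0.png"); print(a[215,0:140:10].tolist())
E
```

```text
[[117, 113, 113], [118, 113, 114], [123, 118, 118], [120, 115, 116], [124, 119, 119], [121, 117, 116], [55, 102, 154], [56, 103, 154], [54, 100, 152], [54, 99, 149], [55, 101, 152], [55, 101, 153], [55, 101, 152], [53, 98, 149]]
```

Emit:
carry_out(
  rows="1 8 -22 0;1 14 -28 0;1 14 -28 0;1 8 -26 0;0 0 -16 0;0 0 -10 0;0 0 -6 0",
)

```text
t: 11.15
eef_pos: [0.5952, 0.4914, 0.0934]
tool_rot: [0.0, 0.042, 0.999, 0.0]
contact_force: [0.1, 0.3, -5.8]
gripper_width: 0.219
grasp_force: 109.7
```

```bash
python3 t2.py wwws n4; python3 -c "
from h import *
s=get_obs(); print(s['contact_force'],s['torque'],s['t'])"
```

```text
wrist t 11.15 eef [595.2 491.4  93.4] ang 85.2 tilt 0.0 0.77 [-81.  47.] MID -16.7 world 523.2
wrist t 11.25 eef [594.9 491.6  93.4] ang 85.2 tilt -0.1 0.81 [-77.  51.] MID -13.0 world 526.9
wrist t 11.35 eef [595.1 492.2  94.3] ang 85.2 tilt 1.0 0.62 [-73.  54.] MID -9.7 world 530.6
scene t 11.45 eef [595.1 492.4  94.4] ang 85.2 tilt 1.3 -
[-0.1959112  -0.32815631 -6.50780503] [0.00613667 0.04416565 0.02461447] 11.55
```

Emit:
carry_out(
  rows="1 16 -1 0;1 16 -2 0;0 5 -2 0;0 0 -1 0",
)

```text
t: 12.05
eef_pos: [0.5969, 0.5311, 0.0903]
tool_rot: [0.001, 0.041, 0.999, 0.001]
contact_force: [-5.0, -4.3, 12.3]
gripper_width: 0.214
grasp_force: 112.4
```

```bash
python3 t2.py ww; python3 -c "
from h import *
s=get_obs(); print(s['contact_force'],s['torque'],s['t'])"
```

```text
wrist t 12.05 eef [596.9 531.1  90.3] ang 85.3 tilt 2.2 0.89 [-87.  41.] MID -22.5 world 555.9
wrist t 12.15 eef [596.9 531.2  90.3] ang 85.3 tilt 2.7 0.57 [-83.  44.] MID -19.2 world 559.2
[-2.82829323 -1.73275778  7.29314353] [-0.72602066  0.73404855  0.07163535] 12.25
```

Emit:
carry_out(
  rows="0 0 0 0;0 0 0 0;0 0 0 0",
  claw=50,
)

```text
t: 12.62
eef_pos: [0.5966, 0.5295, 0.0873]
tool_rot: [0.0, 0.042, 0.999, 0.0]
contact_force: [-0.0, 0.0, -0.2]
gripper_width: 0.585
grasp_force: 0.0
```

```bash
python3 t2.py wwww n6
```

```text
wrist t 12.62 eef [596.6 529.5  87.3] ang 85.2 tilt 0.4 0.76 [-70.  60.] MID -5.2 world 572.1
wrist t 12.72 eef [596.6 529.2  87.2] ang 85.2 tilt 0.0 0.73 [-68.  62.] MID -2.9 world 574.3
wrist t 12.82 eef [596.6 529.1  87.2] ang 85.2 tilt -0.0 0.58 [-66.  64.] MID -1.0 world 576.1
wrist t 12.93 eef [596.6 529.   87.2] ang 85.2 tilt -0.0 0.59 [-64.  65.] MID 0.5 world 577.6
```

Emit:
carry_out(
  rows="0 0 2 0;0 0 0 0;0 0 0 0;0 0 0 0;0 0 0 0;0 0 0 0",
)

```text
t: 13.78
eef_pos: [0.5965, 0.5291, 0.0893]
tool_rot: [-0.0, 0.042, 0.999, -0.0]
contact_force: [0.0, 0.5, 0.1]
gripper_width: 0.585
grasp_force: 0.0
```

```bash
python3 t2.py wws n7; python3 t2.py tw n8; python3 - <<'E'
from h import *
for n in("scene","wrist"):
    c=cam(n)
    for k,z in dict(cassette_handle=.106,cassette_track=.011,wagon=.011).items():
        for r in place_of(n,k)[:1]: print(n,k,round(r["confidence"],2),(atz(c,r["centre"],z)*1000).round(1)[:2])
E
python3 -c "
import cv2
a=cv2.imread('pics/n8.png');b=cv2.imread('pics/n7.png');b=cv2.resize(b[200:400,300:560],None,fx=2,fy=2)
cv2.imwrite('pics/n78.png',cv2.copyMakeBorder(a,0,0,0,0,0)); cv2.imwrite('pics/n7c.png',b)"
```

```text
wrist t 13.78 eef [596.5 529.1  89.3] ang 85.2 tilt -0.0 -
wrist t 13.88 eef [596.5 529.1  89.3] ang 85.2 tilt -0.0 0.57 [-61.  67.] MID 3.2 world 580.2
scene t 13.97 eef [596.5 529.1  89.3] ang 85.2 tilt -0.0 0.77 [-62.  79.] MID 8.6 world 585.7
top t 14.07 eef [596.5 529.1  89.3] ang 85.2 tilt 0.0 0.67 [-80.  -2.] MID -41.0 world 536.0
wrist t 14.18 eef [596.6 529.1  89.3] ang 85.2 tilt 0.0 0.9 [-61.  67.] MID 3.2 world 580.2
scene cassette_handle 0.62 [606.8 529.6]
scene cassette_track 0.77 [598.8 524.5]
scene wagon 0.81 [606.7 535. ]
wrist cassette_handle 0.9 [596.8 530.9]
```

View pics/n8.png

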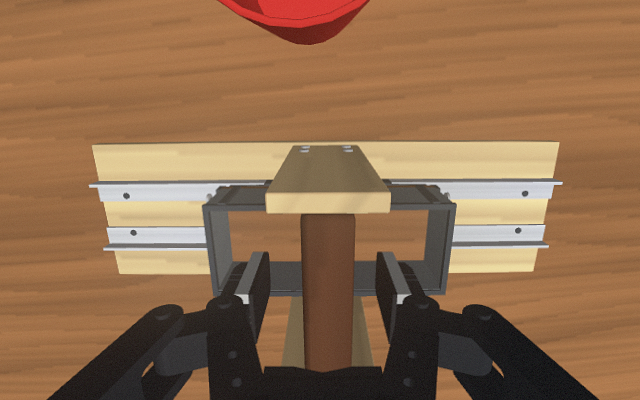

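Emit:
carry_out(
  rows="0 2 0 0;0 0 0 0;0 0 0 0",
)

```text
t: 15.05
eef_pos: [0.5965, 0.5312, 0.0893]
tool_rot: [-0.0, 0.042, 0.999, 0.0]
contact_force: [0.8, -0.4, 0.6]
gripper_width: 0.584
grasp_force: 0.0
```

Emit:
carry_out(
  rows="0 0 0 0;0 0 0 0;0 0 0 0;0 0 0 0;0 0 0 0;0 0 0 0",
  claw=10,
  force=110,
)

```text
t: 15.8
eef_pos: [0.5967, 0.5312, 0.0896]
tool_rot: [0.0, 0.042, 0.999, 0.0]
contact_force: [0.3, 0.5, 2.5]
gripper_width: 0.219
grasp_force: 108.1
```

```bash
python3 t2.py ww; python3 -c "
from h import *
s=get_obs(); print(s['contact_force'],s['torque'],s['t'])"
```

```text
wrist t 15.8 eef [596.7 531.2  89.6] ang 85.2 tilt 0.4 0.86 [-63.  65.] MID 1.0 world 580.2
wrist t 15.9 eef [596.7 531.2  89.6] ang 85.2 tilt 0.4 -
[-0.83380232  0.52200556  3.18234123] [0.10765811 0.02138614 0.01841063] 16.0
```

Emit:
carry_out(
  rows="0 0 3 0;0 0 8 0;0 0 14 0;0 0 14 0;0 0 8 0;0 0 3 0",
)

```text
t: 16.75
eef_pos: [0.5969, 0.5313, 0.1405]
tool_rot: [0.0, 0.042, 0.999, 0.001]
contact_force: [-0.9, -0.5, -6.4]
gripper_width: 0.214
grasp_force: 107.7
```

```bash
python3 t2.py wwwww
```

```text
wrist t 16.75 eef [596.9 531.3 140.5] ang 85.2 tilt 1.1 0.75 [-59.  68.] MID 4.5 world 583.8
wrist t 16.85 eef [596.5 531.1 139.7] ang 85.2 tilt 0.3 0.94 [-59.  69.] MID 4.9 world 583.9
wrist t 16.95 eef [596.2 530.9 138.7] ang 85.2 tilt -0.7 0.7 [-59.  69.] MID 5.0 world 583.7
wrist t 17.05 eef [596.2 530.8 138.5] ang 85.2 tilt -0.9 0.76 [-59.  69.] MID 4.9 world 583.6
wrist t 17.15 eef [596.3 530.9 138.7] ang 85.2 tilt -0.7 0.78 [-59.  69.] MID 5.0 world 583.8
```

Emit:
carry_out(
  rows="-2 0.2 3 0;-4 0.3 8 0;-7 0.6 12 0;-9 0.8 14 0;-9 0.8 14 0;-9 0.8 14 0;-8 0.7 12 0;-6 0.5 8 0;-4 0.3 5 0;-2 0.2 2 0",
)

```text
t: 18.5
eef_pos: [0.5364, 0.5362, 0.2314]
tool_rot: [0.0, 0.042, 0.999, -0.0]
contact_force: [0.7, -0.0, -5.6]
gripper_width: 0.22
grasp_force: 107.7
```

```bash
python3 t2.py www; python3 -c "
from h import *
s=get_obs(); print(s['contact_force'],s['torque'],s['q'])"
```

```text
wrist t 18.5 eef [536.4 536.2 231.4] ang 85.2 tilt -0.1 0.71 [-58.  70.] MID 5.7 world 584.8
wrist t 18.6 eef [536.4 536.2 231.1] ang 85.2 tilt -0.3 0.85 [-59.  70.] MID 5.5 world 584.6
wrist t 18.7 eef [536.7 536.  230.8] ang 85.2 tilt -0.7 0.86 [-58.  70.] MID 5.6 world 584.6
[-0.44153761  0.15475011 -6.12143891] [-0.00568809  0.01669969  0.02211286] [-0.93864719  0.62257577  0.1187091   1.32419018 -0.07392029  1.19981008
  0.67162851]
```

Emit:
carry_out(
  rows="0 0 0 -1.5;0 0 0 -3.5;0 0 0 -5.5;0 0 0 -6;0 0 0 -6;0 0 0 -6;0 0 0 -6;0 0 0 -6;0 0 0 -6;0 0 0 -6",
)

```text
t: 20.05
eef_pos: [0.5364, 0.5364, 0.2312]
tool_rot: [-0.0, 0.481, 0.877, 0.0]
contact_force: [-0.2, 0.8, -5.9]
gripper_width: 0.218
grasp_force: 107.7
```

Emit:
carry_out(
  rows="0 0 0 -6;0 0 0 -6;0 0 0 -6;0 0 0 -6;0 0 0 -4.5;0 0 0 -2.7;0 0 0 -1.5;0 0 0 0",
)

```text
t: 21.05
eef_pos: [0.5365, 0.5364, 0.2313]
tool_rot: [-0.0, 0.707, 0.707, 0.0]
contact_force: [-0.6, -0.3, -5.0]
gripper_width: 0.217
grasp_force: 107.7
```

```bash
python3 t2.py wwww
```

```text
wrist t 21.05 eef [536.5 536.4 231.3] ang 0.0 tilt -0.0 0.79 [-59.  69.] MID 5.1 world 541.7
wrist t 21.15 eef [536.6 536.3 231.3] ang 0.0 tilt -0.0 0.67 [-59.  69.] MID 5.1 world 542.0
wrist t 21.25 eef [536.6 536.3 231.3] ang 0.0 tilt -0.0 0.56 [-59.  69.] MID 5.0 world 541.8
wrist t 21.35 eef [536.6 536.3 231.3] ang 0.0 tilt -0.0 0.57 [-59.  69.] MID 5.1 world 541.8
```

Emit:
carry_out(
  rows="0 -3 0 0;0 -8 0 0;0 -14 0 0;0 -20 0 0;0 -25 0 0;0 -28 0 0;0 -30 0 0;0 -30 0 0;0 -30 0 0;0 -30 0 0",
)

```text
t: 22.7
eef_pos: [0.5366, 0.3158, 0.2317]
tool_rot: [0.0, 0.707, 0.707, 0.0]
contact_force: [0.6, -0.5, -5.6]
gripper_width: 0.218
grasp_force: 107.6
```

Emit:
carry_out(
  rows="0 -32 0 0;0 -32 0 0;0 -32 0 0;0 -32 0 0;0 -32 0 0;0 -32 0 0;0 -32 0 0;0 -32 0 0;0 -32 0 0;0 -32 0 0",
)

```text
t: 23.95
eef_pos: [0.5358, -0.0039, 0.2318]
tool_rot: [0.0, 0.708, 0.707, 0.001]
contact_force: [1.4, 0.2, -6.2]
gripper_width: 0.218
grasp_force: 107.6
```

Emit:
carry_out(
  rows="0 -32 0 0;0 -32 0 0;0 -32 0 0;0 -30 0 0;0 -28 0 0;0 -25 0 0;0 -22 0 0;0 -18 0 0;0 -12 0 0;0 -6 0 0",
)

```text
t: 25.2
eef_pos: [0.5363, -0.2393, 0.2314]
tool_rot: [-0.0, 0.707, 0.707, 0.0]
contact_force: [0.2, -0.2, -6.6]
gripper_width: 0.214
grasp_force: 107.6
```

```bash
python3 t2.py wwww n9
```

```text
wrist t 25.2 eef [ 536.3 -239.3  231.4] ang -0.0 tilt 0.1 0.73 [-56.  72.] MID 8.2 world 544.6
wrist t 25.3 eef [ 536.5 -239.   231.3] ang -0.0 tilt 0.0 0.71 [-56.  72.] MID 8.3 world 544.8
wrist t 25.4 eef [ 536.7 -237.9  231.1] ang 0.1 tilt -0.2 0.7 [-56.  73.] MID 8.4 world 544.8
wrist t 25.5 eef [ 536.8 -237.8  231.2] ang 0.1 tilt -0.2 0.8 [-56.  72.] MID 8.3 world 544.7
```

Emit:
carry_out(
  rows="4 0 0 0;4 0 0 0;0 0 0 0;0 0 0 0",
)

```text
t: 26.1
eef_pos: [0.5445, -0.2387, 0.2312]
tool_rot: [-0.0, 0.707, 0.707, -0.0]
contact_force: [0.5, -0.3, -6.3]
gripper_width: 0.218
grasp_force: 107.6
```

```bash
python3 t2.py www
```

```text
wrist t 26.1 eef [ 544.5 -238.7  231.2] ang 0.0 tilt -0.2 0.62 [-61.  67.] MID 3.2 world 547.6
wrist t 26.2 eef [ 544.4 -238.8  231.3] ang -0.0 tilt -0.2 0.92 [-61.  68.] MID 3.5 world 547.9
wrist t 26.3 eef [ 544.4 -238.8  231.3] ang 0.0 tilt -0.0 0.73 [-114.  111.] MID -1.3 world 543.1
```

Emit:
carry_out(
  rows="0 0 0 1.5;0 0 0 3.5;0 0 0 5.4;0 0 0 6;0 0 0 6;0 0 0 6;0 0 0 6;0 0 0 6;0 0 0 6;0 0 0 6",
)

```text
t: 27.65
eef_pos: [0.5444, -0.2389, 0.2313]
tool_rot: [-0.0, 0.32, 0.947, -0.0]
contact_force: [-0.6, 0.0, -5.9]
gripper_width: 0.211
grasp_force: 107.6
```

Emit:
carry_out(
  rows="0 0 0 6;0 0 0 6;0 0 0 5.5;0 0 0 4;0 0 0 2;0 0 0 1.4;0 0 0 0",
)

```text
t: 28.52
eef_pos: [0.5445, -0.2388, 0.2313]
tool_rot: [-0.0, 0.111, 0.994, 0.0]
contact_force: [0.0, 0.3, -5.3]
gripper_width: 0.216
grasp_force: 107.6
```

```bash
python3 t2.py wws n10; python3 - <<'E'
from h import *
for n in("scene","top","wrist"):
    c=cam(n); cv2.imwrite(f"pics/z_{n}.png",c["img"])
    for k,z in dict(cradle=0,cradle_bed=.045).items():
        for r in place_of(n,k)[:1]: print(n,k,round(r["confidence"],2),(atz(c,r["centre"],z)*1000).round(1)[:2])
    if n=="wrist":
        d=c["img"].copy(); a=np.radians(77.3); v=np.array([np.cos(a),np.sin(a)]); u=np.array([v[1],-v[0]])
        for hx,hy,z in((71,184,.057),(62,175,.057)):
            p=[proj(c,np.r_[(np.array([537,-237])+s*u*hx+t*v*hy)/1000,z])[0] for s,t in((-1,-1),(-1,1),(1,1),(1,-1))]
            cv2.polylines(d,[np.int32(p)],True,(0,0,255),1)
        cv2.imwrite("pics/cr.png",d)
E
```

```text
wrist t 28.52 eef [ 544.5 -238.8  231.3] ang 77.3 tilt 0.0 0.96 [-60.  68.] MID 4.3 world -108.9
wrist t 28.62 eef [ 544.5 -238.8  231.3] ang 77.3 tilt -0.1 0.84 [-60.  69.] MID 4.3 world -108.7
scene t 28.73 eef [ 544.6 -238.7  231.3] ang 77.3 tilt -0.0 0.77 [-55. 106.] MID 25.4 world -87.7
scene cradle 0.74 [ 531. -240.]
scene cradle_bed 0.83 [ 542.9 -229.4]
top cradle 0.59 [ 548.9 -226.7]
top cradle_bed 0.67 [ 534.  -241.1]
```

View pics/cr.png

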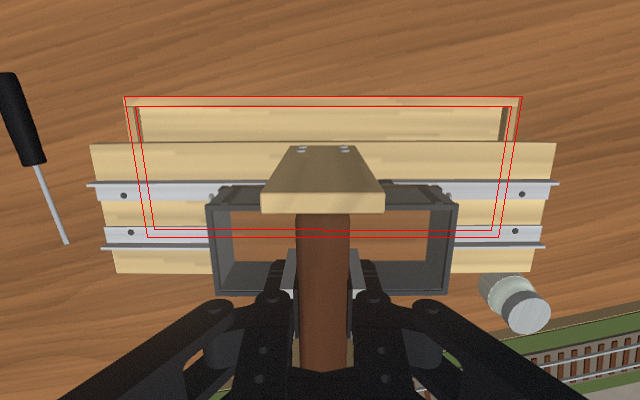

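Emit:
carry_out(
  rows="-2 0.5 0 0;-3.5 1 0 0;-2 0.5 -3 0;0 0 -8 0;0 0 -13 0;0 0 -15 0;0 0 -15 0;0 0 -13 0;0 0 -9 0;0 0 -4 0",
)

```text
t: 30.52
eef_pos: [0.5369, -0.2367, 0.1507]
tool_rot: [-0.0, 0.111, 0.994, 0.0]
contact_force: [-0.0, -1.2, -5.5]
gripper_width: 0.217
grasp_force: 107.7
```

```bash
python3 t2.py wtsw n11; python3 - <<'E'
from h import *
c=cam("scene"); d=cv2.resize(c["img"][110:270,220:420],None,fx=3.5,fy=3.5,interpolation=cv2.INTER_CUBIC)
cv2.imwrite("pics/f.png",d)
E
```

```text
wrist t 30.52 eef [ 536.9 -236.7  150.7] ang 77.3 tilt 0.0 0.62 [-60.  69.] MID 4.5 world -108.5
top t 30.62 eef [ 537.  -236.7  151. ] ang 77.3 tilt 0.0 0.6 [ 9. 81.] MID 44.8 world -68.1
scene t 30.73 eef [ 537.4 -236.9  151.7] ang 77.3 tilt -0.1 0.97 [-55. 106.] MID 25.5 world -87.5
wrist t 30.82 eef [ 537.4 -236.9  151.9] ang 77.3 tilt -0.0 -
```

View pics/f.png

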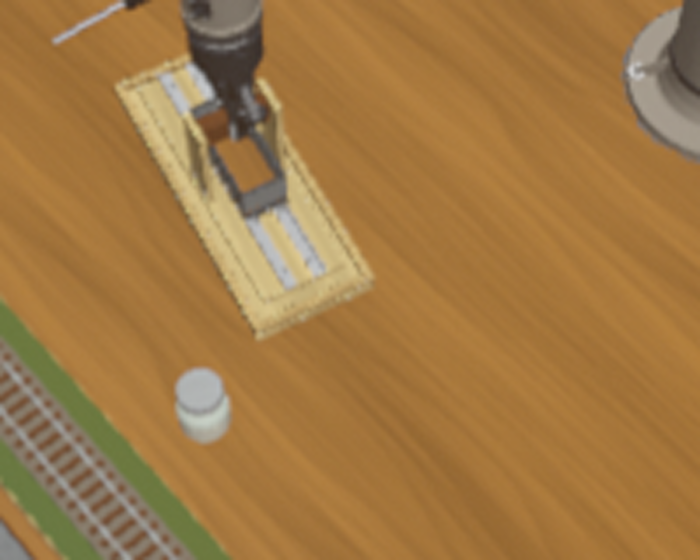

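View pics/n11.png

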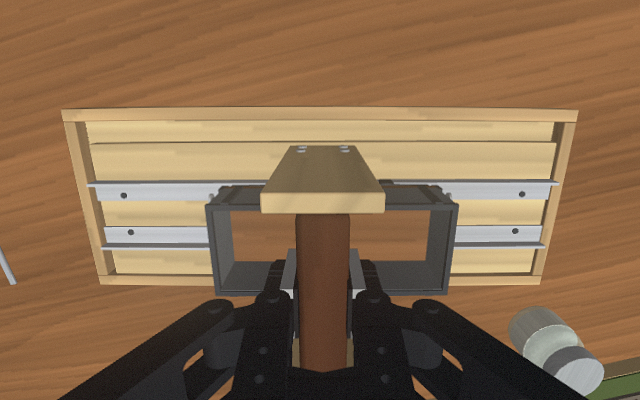

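```bash
python3 - <<'E'
from h import *
s=get_obs(); e=s["eef_pos"]; c=cam("wrist")
a=np.radians(77.3); v=np.array([np.cos(a),np.sin(a)]); u=np.array([v[1],-v[0]])
def f(n,px,z): p=atz(c,px,z)[:2]-e[:2]; print(n,"across",(p@u*1000).round(1),"along",(p@v*1000).round(1))
f("outer TL",(62,109),.057);f("outer TR",(577,110),.057);f("inner TL",(86,122),.057);f("inner TR",(557,121),.057);f("outer BL",(101,284),.057);f("outer BR",(540,284),.057);f("inner BL",(116,274),.057);f("inner BR",(533,275),.057)
b=e[2]-.0895+.009
f("board TL",(90,142),b);f("board TR",(556,142),b);f("board BL",(116,273),b);f("board BR",(530,272),b)
print(e)
E
```

```text
outer TL across -71.3 along -184.9
outer TR across -70.8 along 179.4
inner TL across -62.0 along -168.9
inner TR across -63.0 along 166.2
outer BL across 70.1 along -185.3
outer BR across 69.5 along 181.0
inner BL across 60.3 along -170.3
inner BR across 60.9 along 173.1
board TL across -49.6 along -158.8
board TR across -50.0 along 158.4
board BL across 51.1 along -160.0
board BR across 49.8 along 159.8
[ 0.5372474  -0.23677321  0.15166339]
```

Emit:
carry_out(
  rows="0 0 -2 0;0 0 -4 0;0 0 -4 0;0 0 -3 0;0 0 -1.5 0;0 0 -1 0;0 0 -0.7 0;0 0 0 0;0 0 0 0",
)

```text
t: 32.15
eef_pos: [0.5371, -0.2367, 0.1352]
tool_rot: [0.0, 0.11, 0.994, 0.0]
contact_force: [0.9, -0.6, -5.8]
gripper_width: 0.22
grasp_force: 107.7
```

```bash
python3 t2.py ww; python3 -c "
from h import *
s=get_obs(); print(s['contact_force'],s['torque'],s['t'])"
```

```text
wrist t 32.15 eef [ 537.1 -236.7  135.2] ang 77.3 tilt 0.0 0.97 [-60.  68.] MID 4.4 world -108.6
wrist t 32.25 eef [ 537.1 -236.7  135.2] ang 77.3 tilt 0.0 0.8 [-60.  68.] MID 4.4 world -108.6
[ 0.55097763  0.36271996 -6.2989022 ] [-0.0442491   0.00803213  0.02670095] 32.35
```

Still carrying the weight; go down by small steps until it rests.

Emit:
carry_out(
  rows="0 0 -0.4 0;0 0 -0.4 0;0 0 -0.3 0;0 0 0 0;0 0 0 0",
)

```text
t: 32.98
eef_pos: [0.5371, -0.2367, 0.1345]
tool_rot: [0.0, 0.111, 0.994, 0.0]
contact_force: [-4.4, 1.9, 3.5]
gripper_width: 0.217
grasp_force: 108.8
```

Emit:
carry_out(
  rows="0 0 0 0;0 0 0 0;0 0 0 0;0 0 0 0",
  claw=55,
)

```text
t: 33.48
eef_pos: [0.5372, -0.2368, 0.134]
tool_rot: [0.0, 0.111, 0.994, -0.0]
contact_force: [0.3, 0.1, -0.8]
gripper_width: 0.647
grasp_force: 0.0
```

```bash
python3 t2.py www
```

```text
wrist t 33.48 eef [ 537.2 -236.8  134. ] ang 77.3 tilt -0.1 0.79 [-60.  69.] MID 4.5 world -108.6
wrist t 33.58 eef [ 537.1 -236.8  134. ] ang 77.3 tilt -0.0 0.7 [-60.  68.] MID 4.4 world -108.6
wrist t 33.67 eef [ 537.1 -236.7  134. ] ang 77.3 tilt 0.0 0.89 [-60.  69.] MID 4.4 world -108.5
```

Released; the wagon is standing. Retreat straight up.

Emit:
carry_out(
  rows="0 0 5 0;0 0 15 0;0 0 20 0;0 0 25 0;0 0 25 0;0 0 20 0;0 0 10 0;0 0 0 0;0 0 0 0",
)

```text
t: 34.9
eef_pos: [0.5366, -0.2365, 0.2533]
tool_rot: [-0.001, 0.11, 0.994, 0.0]
contact_force: [0.4, 0.5, 0.3]
gripper_width: 0.641
grasp_force: 0.0
```

```bash
python3 - <<'E'
from h import *
c=cam("wrist"); cv2.imwrite("pics/end.png",c["img"])
E
```

```text
(no output)
```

View pics/end.png

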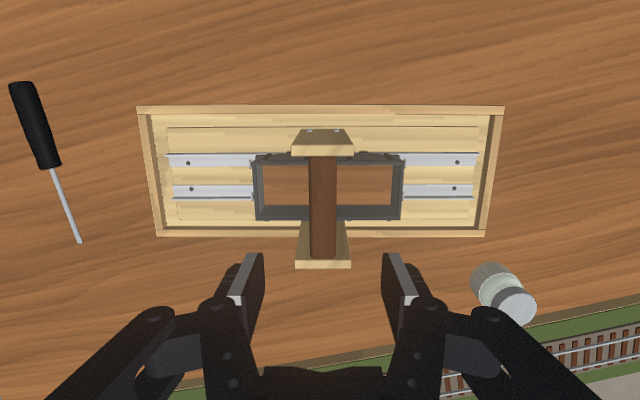

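The cassette (columns 166–478) lies inside the fence (about 152–490). The wagon (252–403) stands about 4 mm from the middle under the handle (column 322).

```bash
python3 -c "
from station import *
print(hand_in())"
```

```text
the job is handed in; nothing more can be done
None
```

The job is handed in, no verdict shown: the cassette lies flat in the cradle, released, with the wagon standing about 4 mm off the middle after some 15 s carried there (within 8 mm); the first lift let the wagon roll, so I set the cassette down on the table, let the wagon settle at the middle, and re-gripped before that carry.

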